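Poke a flush plug up out of a welding fixture plate

ROBOT

A 6-joint arm with a two-finger parallel gripper is mounted at the origin on the work surface. World frame = base frame: x ahead of the robot, y to its left, z up, the work surface at z = 0. Lengths are in m, angles in degrees, forces in N, time in s.
With the tool pointing down it reaches from about 0.375 to 0.9 m from the base axis. Payload 3.1 kg.
Tool frame: the origin (TCP) lies at the very end of the fingers, on their centre line; the grasp point (between the pads) lies 19 mm behind it; z points along the fingers, x is the direction in which the jaws open and shut, and the axes are right-handed (so a half turn about z gives the same grasp; the last joint's range is limited). The gripper opens to 87 mm and grips with 3 to 60 N. Pads are 19 mm wide; open, the fingers measure 117 mm over their backs; the gripper's body (75 mm by 190 mm) begins 51 mm behind the grasp point.
Start: joints at [-10.227, 30.224, 82.088, -0, 67.689, -10.227], TCP at [0.625, 0, 0.223] pointing down, gripper open.
Joint ranges: [-176.69, 176.69], [-43.24, 126.21], [12.49, 139.97], [-82, 262], [0, 151.66], [-163.58, 163.58]. Speed limits (degrees/s): [159.86, 159.86, 180, 180, 180, 180].

INTERFACE

Orientations are given as a 3x3 rotation matrix whose columns are the frame's x, y, z axes.
In Python, from rig import bot gives the robot as it stands.
- The arm moves only by the tool arm_command, never from a script. Its argument "plan" is a list of rows, each an object of numbers: "claw": the opening, from 0 (shut) to 1 (fully open); "dx", "dy", "dz": the shift along the tool's x, y, z in cm; "twist": the turn about the tool's z in degrees. A call has 1 to 8 rows; each row is the pose to reach, as a shift and turn from the pose measured when the call began, along the tool's axes at that moment; what a row does not reach only later rows make up. A row lasts 1/12 s, in which the tool goes at most 41.7 mm and 7.16 degrees, less where a joint would pass 70% of its speed; a pose out of reach is approached as far as the arm can. A call with a gripper value outside its range is refused whole. The fingers move at their own pace and stop on an object; the grip force is fixed at half the most. Time passes only in rows, so rows that repeat a pose let the fingers close. It gives the time, the measured TCP pose, the force and the opening at its end, in the units of the state.
- bot.read_state(): the state, without advancing time (a new reading comes with each control period).
- bot.capture(name): name is "scene" or "side" or "wrist"; returns the picture (420x560x3 uint8, red, green, blue); there is no depth.
- bot.calibration(name): a dict with "intrinsics" (3x3 intrinsics, pixels), "k1" (the pictures are not rectified: a ray, as slopes to the right and down, at radius r is drawn at 1 + k1 r^2 times it, then the intrinsics apply), "rvec" (rotation vector, rad) and "tvec" (3), from world to camera coordinates, as OpenCV has them; the wrist camera has in their place "T_tool_cam" (4x4, takes a point from camera to tool coordinates, whose origin is the TCP and whose axes are the tool frame's). Camera axes: x right, y down, z forward; pixel columns grow to the right and rows downward; lengths in m; the calibration is good to about 2 mm. A picture is of the moment at which its call begins: read the wrist's pose just before it. calibration takes no time and is no camera call.
- bot.hand_in(): hands the job in, once; it reports no verdict.
The state is a dict: "time_s": time; "joint_positions": joint angles; "qvel": joint speeds; "tau": joint torques, N m; "position": TCP position; "tcp_rot": TCP orientation; "force": force on the tool from outside, world axes, zero at the start; "moment": the same for the moment, N m; "opening": opening from 0.0 (shut) to 1.0 (fully open).
Only numpy, scipy, OpenCV 4.12 (cv2) and the standard library are available. Lean on these libraries where they do the work, as an engineer would, in place of code of your own. Each camera call takes 0.05 s, during which the arm holds its last target.

TASK

The plain flat plug sits flush in its pocket in the raised steel fixture plate, so nobody can get hold of it. With the U-shaped knock-out hook, poke it up from below through its access hole until it stands about 12 mm proud of the plate, still upright in its pocket, then bring the hook out from under the plate and stand it upright on the table, clear of the plate. Leave the domed locator in the other pocket and the things lying around where they are.

Things in the scene. Friction and masses are not known exactly. Their poses are not given: they have to be found in the camera images.
- fixture: Fixed raised steel plate, 250 (x) x 130 (y) mm, on four round legs (20 mm diameter) at its corners (x +-113, y +-53 mm). Origin on the table under its centre. Underside 80 mm, top 112 mm above the table. Two round pockets at x = +-50, y = -25 mm, 40 mm in from the long -y edge: reach under from there, between the legs it is open. 5 mm screw heads on top at the corners.
- pocket_a (a point): Centre of the recess floor of the pocket at the plate's x = -50 mm, 88 mm above the table. Recess 45 mm in diameter, 24 mm deep; a 32 mm access hole goes on through the 8 mm floor to the underside.
- pocket_b (a point): The same for the pocket at the plate's x = +50 mm.
- plug: The plug to raise: plain flat aluminium disc, 44 mm diameter, 24 mm thick, about 0.1 kg, 12 mm dark dot on top. Starts on the recess floor of either pocket, top flush with the plate. Origin at the centre of its underside. Spring balls in the recess wall press on its side: pushing it up takes about 2 to 6 N and it stays at the height where it is left; raised over 18 mm it may tip out.
- locator: The domed locator in the other pocket, to be left alone: the same disc with a blunt round post, 26 mm diameter, standing 28 mm above the plate. Origin at the centre of its underside.
- hook: Knock-out hook, a loose bright steel U standing by itself, 0.4 kg: flat foot 135 x 50 x 8 mm on the table (x = -27.5 to +107.5 mm), square upright shank 20 x 20 mm, 180 mm tall, at x = 0, round upright pin 14 mm in diameter at x = +80 mm, its flat top 62 mm up. Origin at the foot's underside beneath the shank; x points from shank to pin, z up. Best gripped high on the shank from above.
- hook_tip (a point): Centre of the flat top of the hook's pin (80 mm along the hook's x, 62 mm up). With the hook standing on the table it passes 18 mm below the plate; lifted 26 mm it meets the plug; the foot meets the plate's underside only after 72 mm.
- hook_top (a point): Centre of the top end of the hook's shank (180 mm above its underside).
- nut: Bystander: loose steel hexagon nut, 24 mm across, 10 mm high, lying on top of the fixture plate. Origin at its underside.
- tube: Bystander: square steel tube offcut 40 x 110 x 40 mm lying on the table. Origin at the centre of its underside.
- angle: Bystander: steel angle offcut, foot 90 x 50 mm, upright leg 55 mm tall. Origin on its underside.
- spray: Bystander: grey spray can, 56 mm diameter, 170 mm tall, standing. Origin at the centre of its underside.
- brush: Bystander: hand brush lying on the table. Origin at its underside.
- hammer: Bystander: hammer lying on the table. Origin at its underside.

How it is judged (in metres and radians):
On the way:
1. the plug is poked at least 8 mm up with the pin of the hook right under it (z of plug in the frame of fixture above 0.096 m and distance between hook_tip and plug below 0.02 m), for 0.1 s.
At the end, for the whole second after the job is handed in: The plug stands 8 to 20 mm proud of the plate in its pocket, within 0.2 rad of upright and at rest; the hook stands upright on the table (within 0.1 rad, underside within 6 mm of the table), at rest, with neither its pin nor its shank under the plate (z of plug in the frame of fixture between 0.096 and 0.108 m and angle between plug's own z axis and vertical below 0.2 rad and linear speed of each of plug, hook below 0.02 m/s and angle between hook's own z axis and vertical below 0.1 rad and height (world z) of hook below 0.006 m and (y of hook_tip in the frame of fixture below -0.072 m or y of hook_tip in the frame of fixture above 0.072 m or x of hook_tip in the frame of fixture below -0.132 m or x of hook_tip in the frame of fixture above 0.132 m) and (y of hook in the frame of fixture below -0.075 m or y of hook in the frame of fixture above 0.075 m or x of hook in the frame of fixture below -0.135 m or x of hook in the frame of fixture above 0.135 m)); the robot touches nothing.
It fails at once if the domed locator is raised or shifted by more than 6 mm (distance of locator from where it was at the start of the episode above 0.006 m).
It fails at once if one of the bystanders (nut, tube, angle, spray can, brush, hammer) is moved by more than 30 mm (distance of any of nut, tube, angle, spray, brush, hammer from where it was at the start of the episode above 0.03 m).
It also fails if it takes over 45 s, if anything falls off the work surface, if the arm or the gripper's body presses on something with over 40 N, if the wrist force passes 120 N, or if a joint passes its speed limit or range.

## Working session

There is one attempt and no reset: what is moved stays moved. The work goes in short steps, Python scripts to look and compute and a tool call to move; the robot and the scene stay as the last step left them, time stands still between calls to the robot, and variables do not carry over. Pictures are saved under pics/ and viewed, and the job is handed in when it is done.

Besides the shell and the picture viewer there is one more tool, called as name([rows], argument=value, ...), one row to a line, values as JSON. arm_command: Moves the arm, as the interface text tells. Its arguments: {"type":"object","properties":{"plan":{"type":"array"}},"required":["plan"]}

```bash
mkdir -p pics; ls
python3 - <<'E'
from rig import bot
import cv2
s=bot.read_state();print(s)
for n in ["scene","side","wrist"]:
    im=bot.capture(n);cv2.imwrite(f"pics/{n}0.png",im[:,:,::-1]);print(n,bot.calibration(n))
E
```

```text
pics
{'time_s': 0.0, 'joint_positions': array([-1.02246606e+01,  3.02780274e+01,  8.21579818e+01, -1.06326243e-03,
        6.76883696e+01, -1.02260591e+01]), 'qvel': array([-0.03137313, -0.03887021, -0.02272694, -0.07595976, -0.03821579,
        0.04314883]), 'tau': array([-5.45745443e-04, -4.40045428e+01, -1.76593530e+01,  6.32597599e-02,
        5.83207863e-02, -1.53719384e-04]), 'position': array([6.24255647e-01, 1.87150305e-04, 2.21572842e-01]), 'tcp_rot': array([[ 9.99997711e-01,  3.10784177e-05, -2.13938982e-03],
       [ 3.18667307e-05, -9.99999932e-01,  3.68442556e-04],
       [-2.13937822e-03, -3.68509888e-04, -9.99997644e-01]]), 'force': array([ 0.0677601 , -0.44650281,  0.00902342]), 'moment': array([ 0.07643661,  0.00041203, -0.06115535]), 'opening': 0.9979138556912431}
scene {'intrinsics': array([[416.28534858,   0.        , 272.74378899],
       [  0.        , 416.28534858, 207.13323913],
       [  0.        ,   0.        ,   1.        ]]), 'k1': -0.0816330439549906, 'rvec': array([ 2.31758786,  1.23506653, -0.3420868 ]), 'tvec': array([-0.3859209 , -0.34740037,  1.4871
[... 182 characters left out ...]
 'k1': -0.0879161693259425, 'rvec': array([ 2.25800161, -0.40637328,  0.17716925]), 'tvec': array([-0.58183153,  0.28281032,  1.05614783])}
wrist {'intrinsics': array([[292.1137586 ,   0.        , 278.96547135],
       [  0.        , 292.1137586 , 207.14187106],
       [  0.        ,   0.        ,   1.        ]]), 'k1': -0.016584883744481946, 'T_tool_cam': array([[ 9.99999964e-01, -2.57726087e-04, -7.28200132e-05,
         1.20383961e-04],
       [ 2.67789927e-04,  9.66035313e-01,  2.58409951e-01,
        -6.89579145e-02],
       [ 3.74771877e-06, -2.58409961e-01,  9.66035347e-01,
        -1.62077379e-01],
       [ 0.00000000e+00,  0.00000000e+00,  0.00000000e+00,
         1.00000000e+00]])}
```

View pics/scene0.png

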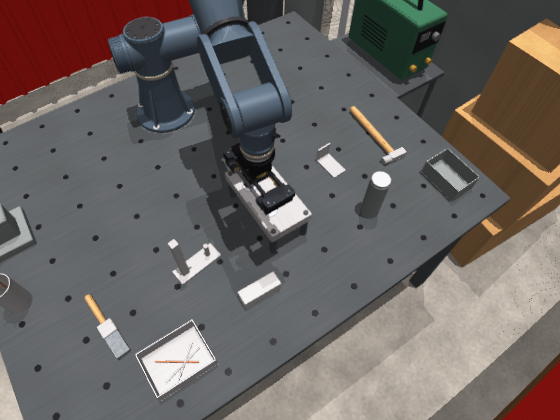

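View pics/side0.png

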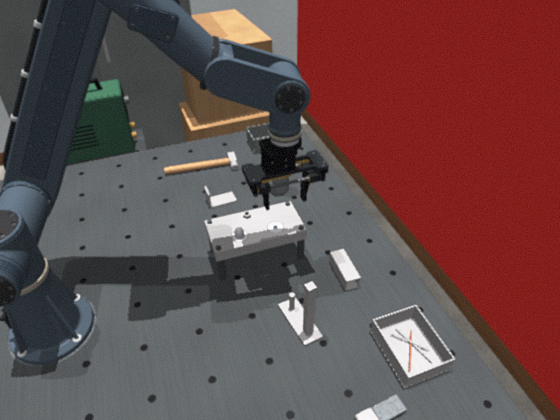

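View pics/wrist0.png

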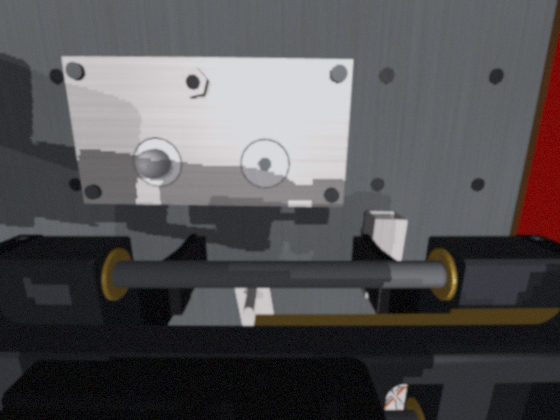

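```bash
cat > h.py <<'E'
import numpy as np, cv2
from rig import bot
def ray(n,uv,st=None):
    c=bot.calibration(n);K=c["intrinsics"];p=(np.array(uv,float)-K[:2,2])/K[0,0]
    q=p.copy()
    for _ in range(20): q=p/(1+c["k1"]*(q@q))
    d=np.array([q[0],q[1],1.])
    if n=="wrist":
        T=c["T_tool_cam"];R=st["tcp_rot"];o=R@T[:3,3]+st["position"];return o,R@T[:3,:3]@d
    R=cv2.Rodrigues(c["rvec"])[0];return -R.T@c["tvec"],R.T@d
def pl(n,uv,z,st=None):
    o,d=ray(n,uv,st);return o+d*(z-o[2])/d[2]
def tri(rs):
    A=0;b=0
    for o,d in rs:
        d=d/np.linalg.norm(d);P=np.eye(3)-np.outer(d,d);A=A+P;b=b+P@o
    x=np.linalg.solve(A,b);return x,[np.linalg.norm(np.cross(x-o,d/np.linalg.norm(d))) for o,d in rs]
def proj(n,P,st=None):
    c=bot.calibration(n);P=np.array(P,float)
    if n=="wrist":
        T=c["T_tool_cam"];p=st["tcp_rot"].T@(P-st["position"]);p=T[:3,:3].T@(p-T[:3,3])
    else: p=cv2.Rodrigues(c["rvec"])[0]@P+c["tvec"]
    q=p[:2]/p[2];q=q*(1+c["k1"]*(q@q));return q*c["intrinsics"][0,0]+c["intrinsics"][:2,2]
E
python3 - <<'E'
import cv2,numpy as np
def crop(n,x,y,w,h,f):
    im=cv2.imread(f"pics/{n}0.png")[y:y+h,x:x+w];return cv2.resize(im,None,fx=f,fy=f,interpolation=cv2.INTER_CUBIC)
cv2.imwrite("pics/c1.png",np.hstack([crop("scene",155,225,80,70,5),crop("side",270,270,80,70,5)]))
cv2.imwrite("pics/c2.png",crop("wrist",50,40,320,180,2.5))
E
```

```text
(no output)
```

View pics/c1.png

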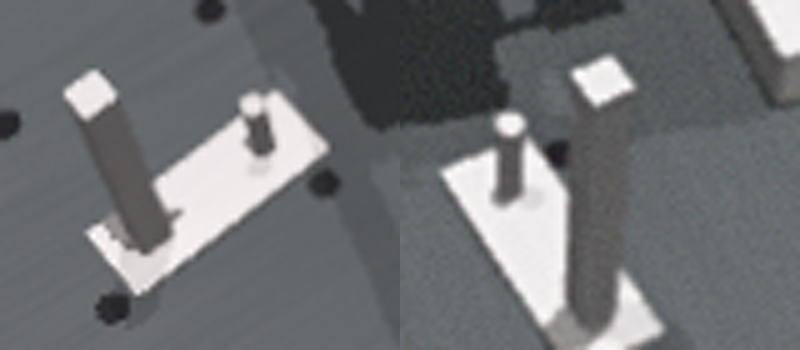

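View pics/c2.png

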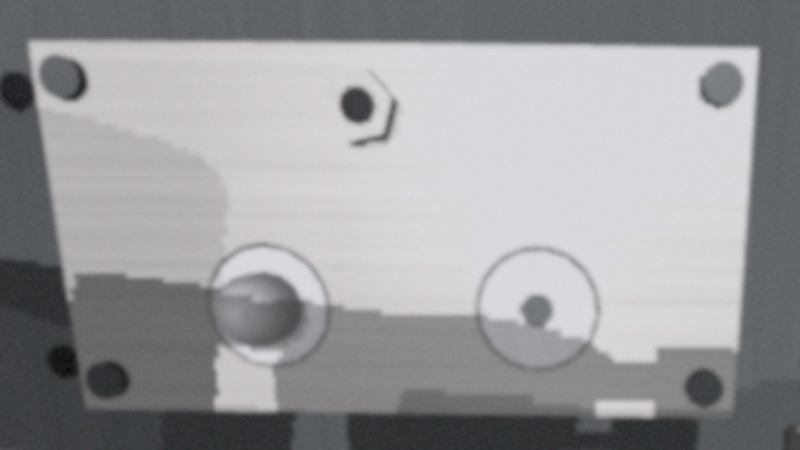

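Run:
```python
from h import *
np.set_printoptions(precision=4,suppress=True)
st=bot.read_state()
w=lambda x,y:((x+.5)/2.5-.5+50,(y+.5)/2.5-.5+40)
for n,p in dict(TL=(30,41),TR=(757,48),BR=(733,414),BL=(87,409),plug=(538,308),dot=(537,311),loc=(270,305)).items(): print(n,pl("wrist",w(*p),.112,st))
s=lambda x,y:((x+.5)/5-.5+155,(y+.5)/5-.5+225)
d=lambda x,y:((x-400+.5)/5-.5+270,(y+.5)/5-.5+270)
a=tri([ray("scene",s(91,94)),ray("side",d(603,80))]);print("top",a)
a=tri([ray("scene",s(253,103)),ray("side",d(510,125))]);print("tip",a)
for p in [(275,92),(328,150),(138,293),(88,233)]: print("foot",pl("scene",s(*p),.008))
# side views of plug
for n,p in [("side",(274,226))]: print(pl(n,p,.112))
for p in [(243,290,'tube')]: pass
print("tube side",pl("side",(339,250),.04),pl("side",(333,262),.04),pl("side",(359,280),.04),pl("side",(352,252),.04))
```

```text
TL [0.438  0.1305 0.112 ]
TR [0.6871 0.1272 0.112 ]
BR [ 0.6859 -0.0018  0.112 ]
BL [0.4361 0.0002 0.112 ]
plug [0.6114 0.0388 0.112 ]
dot [0.611  0.0377 0.112 ]
loc [0.5118 0.0401 0.112 ]
top (array([ 0.5952, -0.2311,  0.1792]), [np.float64(0.0007485893901956328), np.float64(0.0007485893901955493)])
tip (array([ 0.5832, -0.1518,  0.0611]), [np.float64(0.0002491927225077239), np.float64(0.00024919272250762715)])
foot [ 0.5571 -0.1307  0.008 ]
foot [ 0.6061 -0.1238  0.008 ]
foot [ 0.623  -0.2546  0.008 ]
foot [ 0.5759 -0.2613  0.008 ]
[0.6072 0.0446 0.112 ]
tube side [ 0.7676 -0.0369  0.04  ] [ 0.733  -0.0719  0.04  ] [ 0.7692 -0.1532  0.04  ] [ 0.7978 -0.0566  0.04  ]
```

arm_command([
  {"claw": 1,"dx": -0.4,"dy": 2.9,"dz": 0,"twist": 7},
  {"claw": 1,"dx": -0.8,"dy": 5.8,"dz": 0,"twist": 14},
  {"claw": 1,"dx": -1.2,"dy": 8.7,"dz": 0,"twist": 21},
  {"claw": 1,"dx": -1.6,"dy": 11.6,"dz": 0,"twist": 28},
  {"claw": 1,"dx": -2.0,"dy": 14.5,"dz": 0,"twist": 35},
  {"claw": 1,"dx": -2.4,"dy": 17.4,"dz": 0,"twist": 42},
  {"claw": 1,"dx": -2.7,"dy": 20.3,"dz": 0,"twist": 49},
  {"claw": 1,"dx": -2.9,"dy": 23.1,"dz": 0,"twist": 56},
])

```text
time_s: 0.82
position: [0.5947, -0.2322, 0.2214]
tcp_rot: [[0.554, -0.833, -0.003], [-0.833, -0.554, 0.001], [-0.002, 0.002, -1.0]]
force: [0.8, -0.3, 0.2]
opening: 1.002
```

arm_command([
  {"claw": 1,"twist": 7},
  {"claw": 1,"twist": 14},
  {"claw": 1,"twist": 21},
  {"claw": 1,"twist": 26},
  {"claw": 1,"twist": 26},
  {"claw": 1,"twist": 26},
])

```text
$.plan[0]: bad value
```

Run:
```python
from h import *
np.set_printoptions(precision=4,suppress=True)
st=bot.read_state();print(st['time_s'],st['position'],np.degrees(np.arctan2(*st['tcp_rot'][1::-1,0])),st['tcp_rot'],st['joint_positions'])
a=bot.capture("wrist");cv2.imwrite("pics/w1.png",a[:,:,::-1])
for z,p in [(.18,(.5952,-.2311)),(.062,(.5832,-.1518))]: print(proj("wrist",[*p,z],st))
```

```text
0.8167 [ 0.5947 -0.2322  0.2214] -56.36114052654291 [[ 0.554  -0.8325 -0.0025]
 [-0.8325 -0.554   0.0008]
 [-0.002   0.0017 -1.    ]] [-31.3223  31.4113  79.9882  -0.0405  68.7459  25.0534]
[276.4249 225.8631]
[211.1169 161.7456]
```

View pics/w1.png

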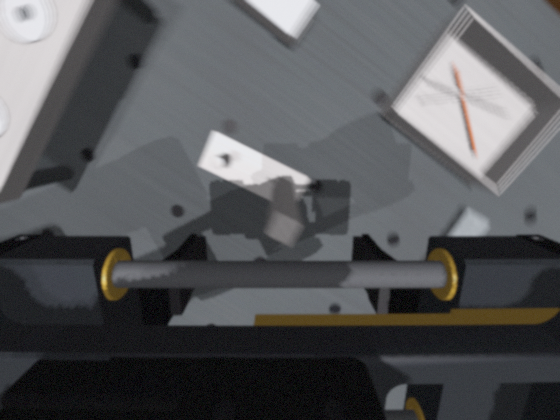

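arm_command([
  {"claw": 1,"dx": 0,"dy": 0,"dz": 0,"twist": 7},
  {"claw": 1,"dx": 0,"dy": 0,"dz": 0,"twist": 14},
  {"claw": 1,"dx": 0,"dy": 0,"dz": 0,"twist": 21},
  {"claw": 1,"dx": 0,"dy": 0,"dz": 0,"twist": 25.5},
  {"claw": 1,"dx": 0,"dy": 0,"dz": 0,"twist": 25.5},
  {"claw": 1,"dx": 0,"dy": 0,"dz": 0,"twist": 25.5},
])

```text
time_s: 1.37
position: [0.5948, -0.2384, 0.2212]
tcp_rot: [[0.136, -0.991, -0.002], [-0.991, -0.136, -0.005], [0.004, 0.002, -1.0]]
force: [-0.4, -0.0, 0.6]
opening: 0.998
```

Run:
```python
from h import *
np.set_printoptions(precision=4,suppress=True)
st=bot.read_state();print(st['time_s'],st['position'],np.degrees(np.arctan2(*st['tcp_rot'][1::-1,0])),st['qvel'])
a=bot.capture("wrist");cv2.imwrite("pics/w2.png",a[:,:,::-1]);cv2.imwrite("pics/w2c.png",cv2.resize(a[100:260,170:370,::-1],None,fx=4,fy=4*.9,interpolation=cv2.INTER_CUBIC))
for z,p in [(.18,(.5952,-.2311)),(.062,(.5832,-.1518))]: print(proj("wrist",[*p,z],st))
```

```text
1.3667 [ 0.5948 -0.2384  0.2212] -82.16053090308503 [ 0.0209 -0.0273  0.0136 -0.0246 -0.0311 -0.1531]
[266.9428 226.3149]
[199.317  193.3347]
```

View pics/w2c.png

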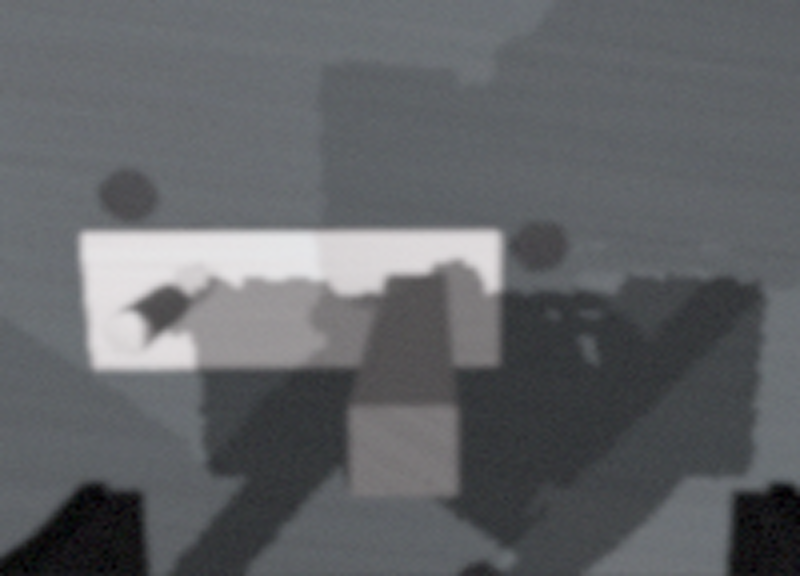

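Run:
```python
from h import *
st=bot.read_state()
t=pl("wrist",(270.5,224.6),.18,st);p=pl("wrist",(201.4,191.8),.062,st);print(t,p,np.degrees(np.arctan2(*(p-t)[1::-1])),np.linalg.norm((p-t)[:2]))
print(st['position'],st['tcp_rot'].T@(t-st['position'])*100)
```

```text
[ 0.59690926 -0.23349727  0.18      ] [ 0.58536679 -0.1539717   0.062     ] 98.25833027182169 0.08035885010874687
[ 0.59488017 -0.23834811  0.22128612] [-0.47126086 -0.27556401  4.12600246]
```

arm_command([
  {"claw": 1,"dx": -0.3,"dy": -0.1,"dz": 1,"twist": 0},
  {"claw": 1,"dx": -0.55,"dy": -0.2,"dz": 2.5,"twist": 0},
  {"claw": 1,"dx": -0.55,"dy": -0.2,"dz": 4,"twist": 0},
  {"claw": 1,"dx": -0.55,"dy": -0.2,"dz": 5.5,"twist": 0},
  {"claw": 1,"dx": -0.55,"dy": -0.2,"dz": 7,"twist": 0},
  {"claw": 1,"dx": -0.55,"dy": -0.2,"dz": 7.9,"twist": 0},
  {"claw": 1,"dx": -0.55,"dy": -0.2,"dz": 7.9,"twist": 0},
  {"claw": 1,"dx": -0.55,"dy": -0.2,"dz": 7.9,"twist": 0},
])

```text
time_s: 2.08
position: [0.5957, -0.2326, 0.1415]
tcp_rot: [[0.137, -0.991, -0.003], [-0.991, -0.137, -0.004], [0.003, 0.003, -1.0]]
force: [-1.4, -0.7, -0.5]
opening: 0.999
```

Run:
```python
from h import *
for n,x,y in [("side",220,210),("scene",130,190)]:
    a=bot.capture(n);cv2.imwrite(f"pics/{n}3.png",cv2.resize(a[y:y+130,x:x+130,::-1],None,fx=3,fy=3))
cv2.imwrite("pics/b3.png",np.hstack([cv2.imread("pics/side3.png"),cv2.imread("pics/scene3.png")]))
```

```text
(no output)
```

View pics/b3.png

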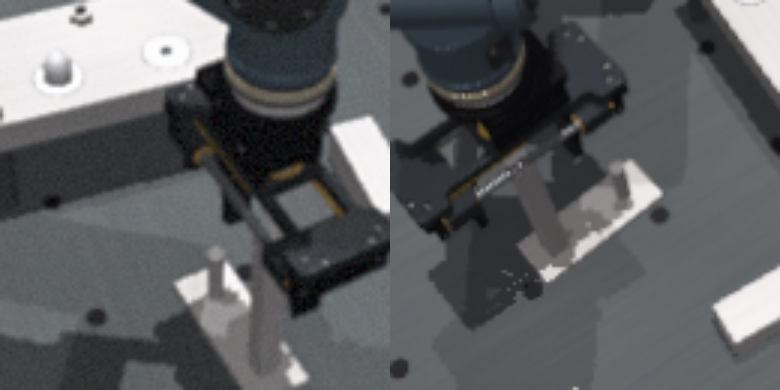

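arm_command([
  {"claw": 0,"dx": 0,"dy": 0,"dz": 0,"twist": 0},
  {"claw": 0,"dx": 0,"dy": 0,"dz": 0,"twist": 0},
  {"claw": 0,"dx": 0,"dy": 0,"dz": 0,"twist": 0},
  {"claw": 0,"dx": 0,"dy": 0,"dz": 0,"twist": 0},
  {"claw": 0,"dx": 0,"dy": 0,"dz": 0,"twist": 0},
  {"claw": 0,"dx": 0,"dy": 0,"dz": 0,"twist": 0},
  {"claw": 0,"dx": 0,"dy": 0,"dz": 0,"twist": 0},
  {"claw": 0,"dx": 0,"dy": 0,"dz": 0,"twist": 0},
])

```text
time_s: 2.85
position: [0.5966, -0.2333, 0.143]
tcp_rot: [[0.137, -0.991, -0.0], [-0.991, -0.137, -0.005], [0.005, 0.001, -1.0]]
force: [0.1, 0.7, 0.3]
opening: 0.481
```

Run:
```python
from h import *
st=bot.read_state();print(st['position'],st['opening'],st['force'],st['moment'])
for n,x,y in [("side",220,210),("scene",130,190)]:
    a=bot.capture(n);cv2.imwrite(f"pics/{n}4.png",cv2.resize(a[y:y+130,x:x+130,::-1],None,fx=3,fy=3))
cv2.imwrite("pics/b4.png",np.hstack([cv2.imread("pics/side4.png"),cv2.imread("pics/scene4.png")]))
a=bot.capture("wrist");cv2.imwrite("pics/w4.png",a[:,:,::-1])
```

```text
[ 0.59661363 -0.2332674   0.14296278] 0.48121519737363205 [0.1204444  0.69813504 0.29864408] [0.02926042 0.05991142 0.0285118 ]
```

View pics/b4.png

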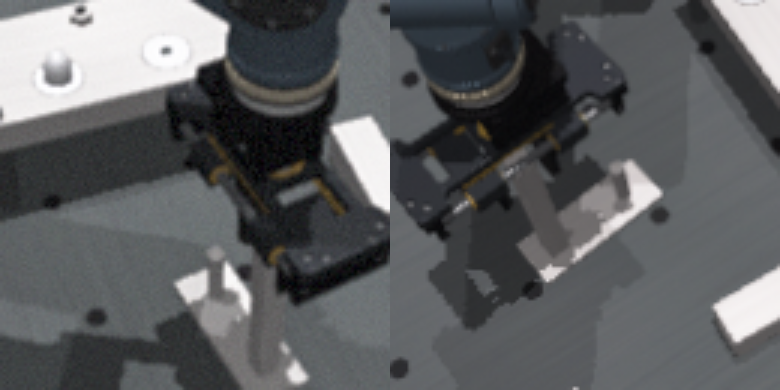

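View pics/w4.png

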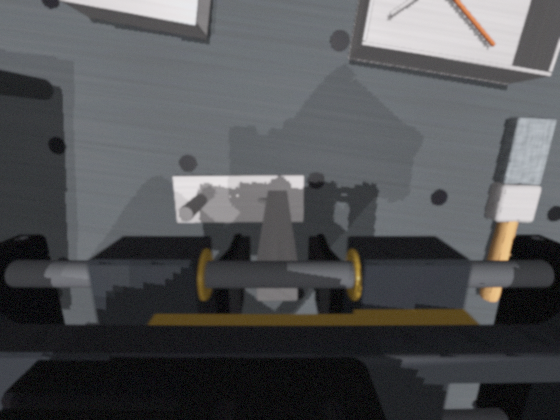

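Opening is 0.48 and still closing (shank would be about 0.23). Keep closing.

arm_command([
  {"claw": 0,"dx": 0,"dy": 0,"dz": 0,"twist": 0},
  {"claw": 0,"dx": 0,"dy": 0,"dz": 0,"twist": 0},
  {"claw": 0,"dx": 0,"dy": 0,"dz": 0,"twist": 0},
  {"claw": 0,"dx": 0,"dy": 0,"dz": 0,"twist": 0},
  {"claw": 0,"dx": 0,"dy": 0,"dz": 0,"twist": 0},
  {"claw": 0,"dx": 0,"dy": 0,"dz": 0,"twist": 0},
  {"claw": 0,"dx": 0,"dy": 0,"dz": 0,"twist": 0},
  {"claw": 0,"dx": 0,"dy": 0,"dz": 0,"twist": 0},
])

```text
time_s: 3.67
position: [0.5965, -0.233, 0.1428]
tcp_rot: [[0.137, -0.991, -0.0], [-0.991, -0.137, -0.005], [0.005, 0.001, -1.0]]
force: [-0.2, 2.4, -1.4]
opening: 0.23
```

Run:
```python
from h import *
st=bot.read_state();print(st['position'],st['opening'],st['force'],st['moment'])
a=bot.capture("wrist");cv2.imwrite("pics/w5.png",a[:,:,::-1])
cv2.imwrite("pics/w5c.png",cv2.resize(a[150:310,150:350,::-1],None,fx=4,fy=3.6,interpolation=cv2.INTER_CUBIC))
```

```text
[ 0.59646787 -0.23297972  0.14276759] 0.22985825885005234 [-0.24011144  2.35892562 -1.36952805] [ 0.29665425  0.01653127 -0.05103923]
```

View pics/w5c.png

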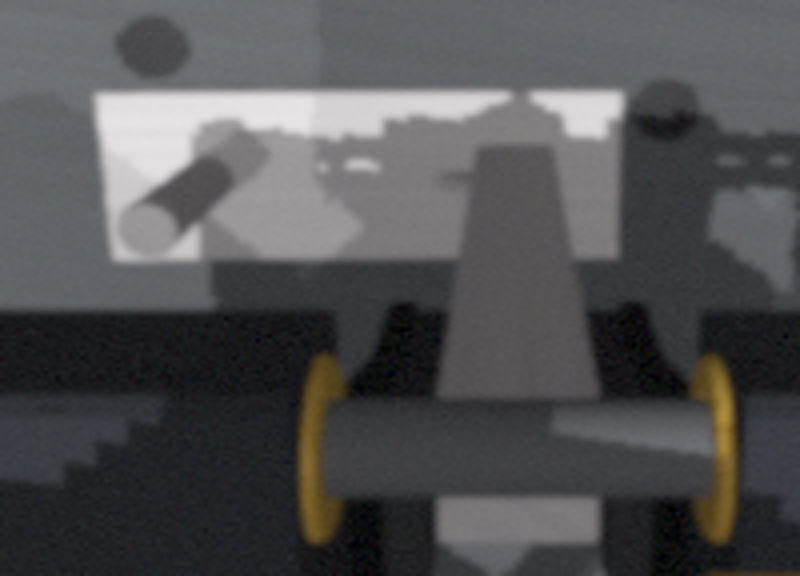

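Run:
```python
from h import *
st=bot.read_state()
p=pl("wrist",(186.5,213.5),.062,st);print(p)
for q in [p,np.array([.5835,-.152,.062])]:
  v=np.array([.6112,.0387,.062])-q;print(v,st['tcp_rot'].T@v*100, 'tip in tool', st['tcp_rot'].T@(q-st['position']))
```

```text
[ 0.58558868 -0.15561724  0.062     ]
[0.02561132 0.19431724 0.        ] [-18.89954565  -5.19123273  -0.09786393] tip in tool [-0.0785567   0.00015614  0.08042352]
[0.0277 0.1907 0.    ] [-18.51268692  -5.34873622  -0.09614559] tip in tool [-0.08242529  0.00173117  0.08040633]
```

arm_command([
  {"claw": 0,"dx": 0,"dy": 0,"dz": -0.3,"twist": 0},
  {"claw": 0,"dx": 0,"dy": 0,"dz": -0.7,"twist": 0},
  {"claw": 0,"dx": -1.5,"dy": -1,"dz": -0.7,"twist": 0},
  {"claw": 0,"dx": -4,"dy": -2.4,"dz": -0.7,"twist": 0},
  {"claw": 0,"dx": -6.5,"dy": -4,"dz": -0.7,"twist": 0},
  {"claw": 0,"dx": -9,"dy": -5.2,"dz": -0.7,"twist": 0},
  {"claw": 0,"dx": -10.5,"dy": -5.2,"dz": -0.7,"twist": 0},
  {"claw": 0,"dx": -10.5,"dy": -5.2,"dz": -0.7,"twist": 0},
])

```text
time_s: 4.38
position: [0.6325, -0.1178, 0.1486]
tcp_rot: [[0.14, -0.99, -0.004], [-0.99, -0.14, -0.003], [0.002, 0.004, -1.0]]
force: [-0.6, 0.9, -4.4]
opening: 0.228
```

arm_command([
  {"claw": 0,"dx": 0,"dy": 0,"dz": 0,"twist": 0},
  {"claw": 0,"dx": 0,"dy": 0,"dz": 0,"twist": 0},
])

```text
time_s: 4.55
position: [0.6318, -0.1178, 0.1484]
tcp_rot: [[0.141, -0.99, -0.005], [-0.99, -0.141, -0.003], [0.002, 0.005, -1.0]]
force: [1.2, 0.8, -4.8]
opening: 0.225
```

```bash
cat > look.py <<'E'
import sys
from h import *
np.set_printoptions(precision=4,suppress=True)
k=sys.argv[1]
st=bot.read_state();print(st['time_s'],st['position'],st['opening'],st['force'],st['moment'],np.degrees(np.arctan2(*st['tcp_rot'][1::-1,0])))
S=bot.capture("side");C=bot.capture("scene");W=bot.capture("wrist")
np.savez(f"pics/{k}.npz",S=S,C=C,W=W,p=st['position'],R=st['tcp_rot'])
a=cv2.resize(S[180:340,190:390,::-1],None,fx=2,fy=2,interpolation=cv2.INTER_CUBIC)
b=cv2.resize(C[150:310,150:350,::-1],None,fx=2,fy=2,interpolation=cv2.INTER_CUBIC)
c=cv2.resize(W[100:310,60:410,::-1],(466,280));c=np.pad(c,((0,0),(0,334),(0,0)))
cv2.imwrite(f"pics/{k}.png",np.vstack([np.hstack([a,b]),c])[:600])
E
python3 look.py k6
```

```text
4.55 [ 0.6318 -0.1178  0.1484] 0.22487114289539006 [ 1.1691  0.795  -4.7857] [ 0.0343  0.1379 -0.0269] -81.90072995043505
```

View pics/k6.png

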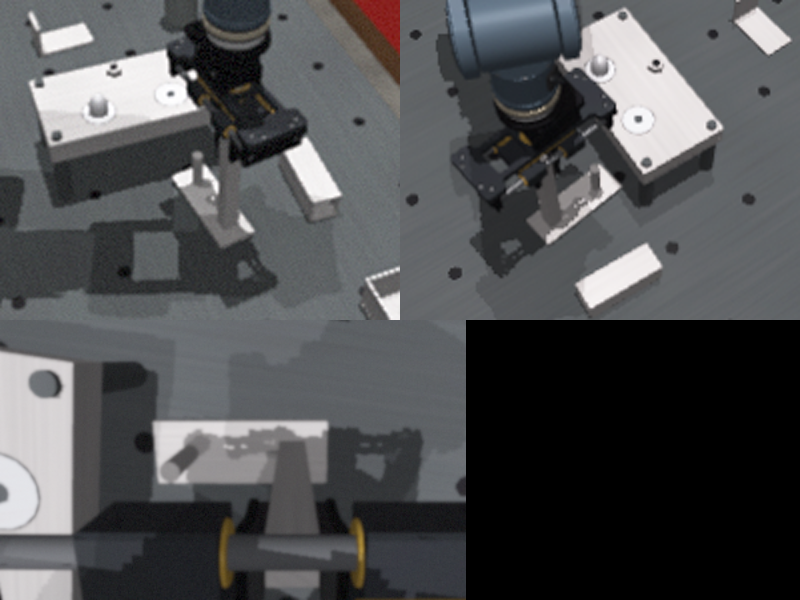

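Run:
```python
from h import *
W=np.load("pics/k6.npz")["W"]
cv2.imwrite("pics/k6w.png",cv2.resize(W[160:300,40:240,::-1],None,fx=4,fy=4,interpolation=cv2.INTER_CUBIC))
S=np.load("pics/k6.npz")["S"];C=np.load("pics/k6.npz")["C"]
cv2.imwrite("pics/k6s.png",np.hstack([cv2.resize(S[210:280,250:330,::-1],None,fx=5,fy=5,interpolation=cv2.INTER_CUBIC),cv2.resize(C[195:265,210:290,::-1],None,fx=5,fy=5,interpolation=cv2.INTER_CUBIC)]))
```

```text
(no output)
```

View pics/k6w.png

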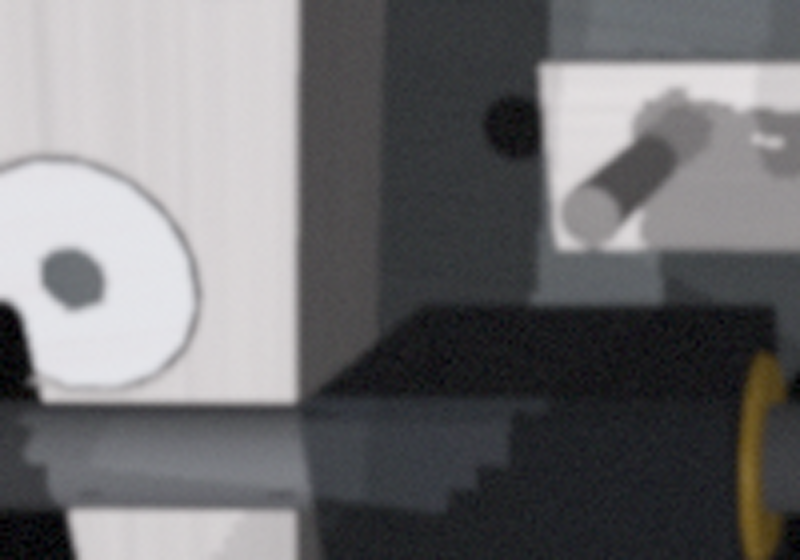

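View pics/k6s.png

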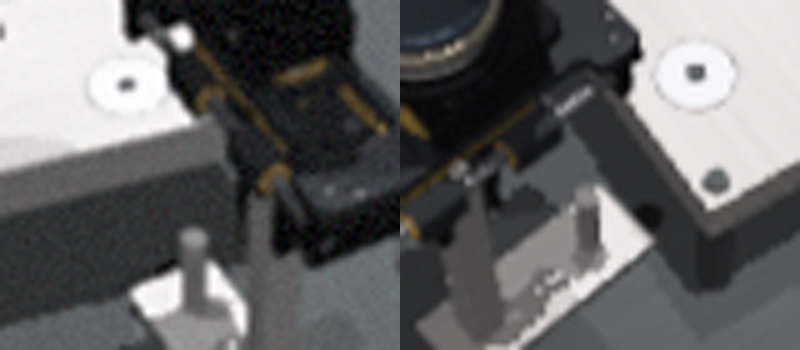

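Run:
```python
from h import *
np.set_printoptions(precision=4,suppress=True)
d=np.load("pics/k6.npz");st=dict(position=d['p'],tcp_rot=d['R'])
f=lambda x,y,s,ox,oy:((x+.5)/s-.5+ox,(y+.5)/s-.5+oy)
rd=[ray("wrist",f(73,278,4,40,160),st),ray("side",f(126,85,5,250,210)),ray("scene",f(296,72,5,210,195))]
rt=[ray("wrist",f(590,214,4,40,160),st),ray("side",f(193,242,5,250,210)),ray("scene",f(185,192,5,210,195))]
zt=.0676
for o in range(3):
    D=rd[o];T=rt[o]
    a=D[0]+D[1]*(.112-D[0][2])/D[1][2];b=T[0]+T[1]*(zt-T[0][2])/T[1][2];v=a-b;v[2]=0
    print(a,b,v,d['R'].T@v*100)
print(tri(rd),tri(rt),tri(rd[1:]),tri(rt[1:]))
```

```text
[0.6103 0.0391 0.112 ] [ 0.6205 -0.0408  0.0676] [-0.0103  0.0799  0.    ] [-8.0549 -0.1071 -0.0165]
[0.6085 0.0416 0.112 ] [ 0.6163 -0.0399  0.0676] [-0.0078  0.0815  0.    ] [-8.1809 -0.3775 -0.0182]
[0.6094 0.04   0.112 ] [ 0.6174 -0.0391  0.0676] [-0.008   0.0792  0.    ] [-7.9494 -0.3239 -0.0174]
(array([0.609 , 0.0407, 0.1112]), [np.float64(0.0010073651652907959), np.float64(0.0012818151097555935), np.float64(0.00040158662591795007)]) (array([ 0.6177, -0.039 ,  0.0654]), [np.float64(0.002241378979651308), np.float64(0.0010888203074651463), np.float64(0.0012096592767436316)]) (array([0.6088, 0.0407, 0.1119]), [np.float64(0.0007716332577981166), np.float64(0.0007716332577980732)]) (array([ 0.6167, -0.0387,  0.0662]), [np.float64(2.2278577661579807e-05), np.float64(2.2278577661538574e-05)])
```

arm_command([
  {"claw": 0,"dx": -1.5,"dy": -0.1,"dz": 0,"twist": 0},
  {"claw": 0,"dx": -3.2,"dy": -0.2,"dz": 0,"twist": 0},
  {"claw": 0,"dx": -4.9,"dy": -0.25,"dz": 0,"twist": 0},
  {"claw": 0,"dx": -6.6,"dy": -0.25,"dz": 0,"twist": 0},
  {"claw": 0,"dx": -8.05,"dy": -0.25,"dz": 0,"twist": 0},
  {"claw": 0,"dx": -8.05,"dy": -0.25,"dz": 0,"twist": 0},
  {"claw": 0,"dx": -8.05,"dy": -0.25,"dz": 0,"twist": 0},
  {"claw": 0,"dx": -8.05,"dy": -0.25,"dz": 0,"twist": 0},
])

```text
time_s: 5.37
position: [0.6239, -0.0386, 0.1486]
tcp_rot: [[0.14, -0.99, -0.003], [-0.99, -0.14, -0.004], [0.004, 0.003, -1.0]]
force: [0.6, -0.4, -4.7]
opening: 0.228
```

```bash
python3 look.py k7
```

```text
5.3667 [ 0.6239 -0.0386  0.1486] 0.22845604887238016 [ 0.5917 -0.3941 -4.7402] [-0.1015  0.0523 -0.0328] -81.93034136167422
```

View pics/k7.png

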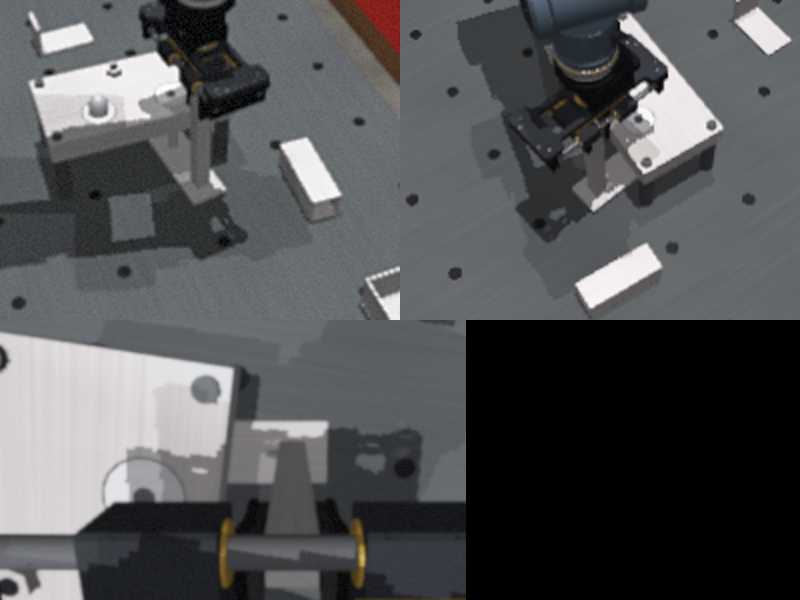

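arm_command([
  {"claw": 0,"dx": 0,"dy": 0,"dz": -0.4,"twist": 0},
  {"claw": 0,"dx": 0,"dy": 0,"dz": -0.8,"twist": 0},
  {"claw": 0,"dx": 0,"dy": 0,"dz": -1.2,"twist": 0},
  {"claw": 0,"dx": 0,"dy": 0,"dz": -1.6,"twist": 0},
  {"claw": 0,"dx": 0,"dy": 0,"dz": -1.9,"twist": 0},
  {"claw": 0,"dx": 0,"dy": 0,"dz": -1.9,"twist": 0},
  {"claw": 0,"dx": 0,"dy": 0,"dz": -1.9,"twist": 0},
])

```text
time_s: 6.1
position: [0.6242, -0.0397, 0.1679]
tcp_rot: [[0.138, -0.99, -0.002], [-0.99, -0.138, -0.004], [0.003, 0.003, -1.0]]
force: [-1.3, 0.4, -4.4]
opening: 0.23
```

arm_command([
  {"claw": 0,"dx": 0,"dy": 0,"dz": -0.2,"twist": 0},
  {"claw": 0,"dx": 0,"dy": 0,"dz": -0.4,"twist": 0},
  {"claw": 0,"dx": 0,"dy": 0,"dz": -0.6,"twist": 0},
  {"claw": 0,"dx": 0,"dy": 0,"dz": -0.8,"twist": 0},
  {"claw": 0,"dx": 0,"dy": 0,"dz": -0.8,"twist": 0},
])

```text
time_s: 6.52
position: [0.624, -0.0396, 0.1761]
tcp_rot: [[0.139, -0.99, -0.003], [-0.99, -0.139, -0.004], [0.003, 0.003, -1.0]]
force: [0.0, 0.8, -5.9]
opening: 0.224
```

```bash
python3 look.py k8
```

```text
6.5167 [ 0.624  -0.0396  0.1761] 0.22350090693376112 [ 0.0264  0.7576 -5.8632] [-0.1114  0.1297  0.0364] -82.02201132429938
```

View pics/k8.png

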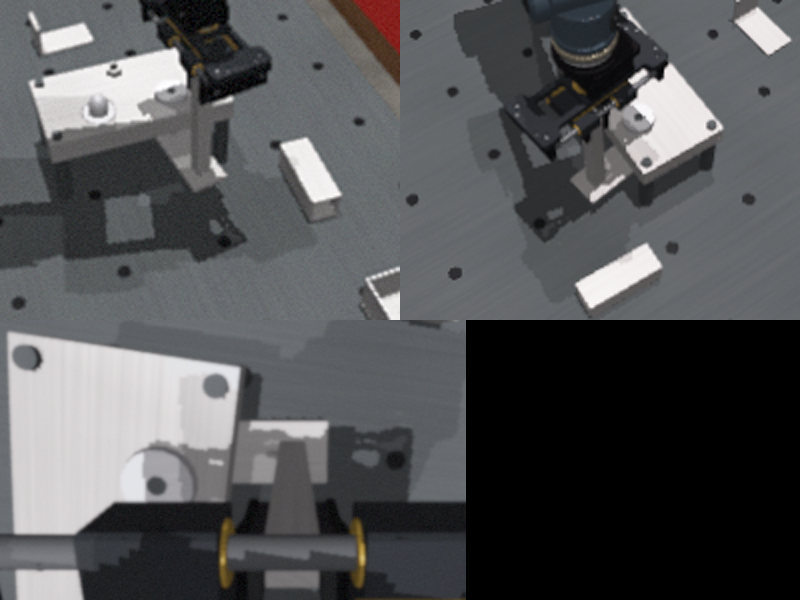

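arm_command([
  {"claw": 0,"dx": 0,"dy": 0,"dz": -0.2,"twist": 0},
  {"claw": 0,"dx": 0,"dy": 0,"dz": -0.4,"twist": 0},
  {"claw": 0,"dx": 0,"dy": 0,"dz": -0.55,"twist": 0},
  {"claw": 0,"dx": 0,"dy": 0,"dz": -0.55,"twist": 0},
  {"claw": 0,"dx": 0,"dy": 0,"dz": -0.55,"twist": 0},
  {"claw": 0,"dx": 0,"dy": 0,"dz": -0.55,"twist": 0},
])

```text
time_s: 7.17
position: [0.6245, -0.0396, 0.182]
tcp_rot: [[0.138, -0.99, -0.001], [-0.99, -0.138, -0.004], [0.004, 0.002, -1.0]]
force: [-0.6, 0.2, -5.5]
opening: 0.226
```

```bash
python3 look.py k9
python3 - <<'E'
from h import *
d=np.load("pics/k9.npz")
g=lambda I,x,y,w,h:cv2.resize(I[y:y+h,x:x+w,::-1],None,fx=6,fy=6,interpolation=cv2.INTER_CUBIC)
cv2.imwrite("pics/k9z.png",np.hstack([g(d['S'],255,205,44,60),g(d['C'],240,190,44,60),g(d['W'],130,170,44,60)]))
E
```

```text
7.1667 [ 0.6245 -0.0396  0.182 ] 0.22618847655278532 [-0.5708  0.2151 -5.5163] [-0.092   0.14    0.0414] -82.04225427664481
```

View pics/k9.png

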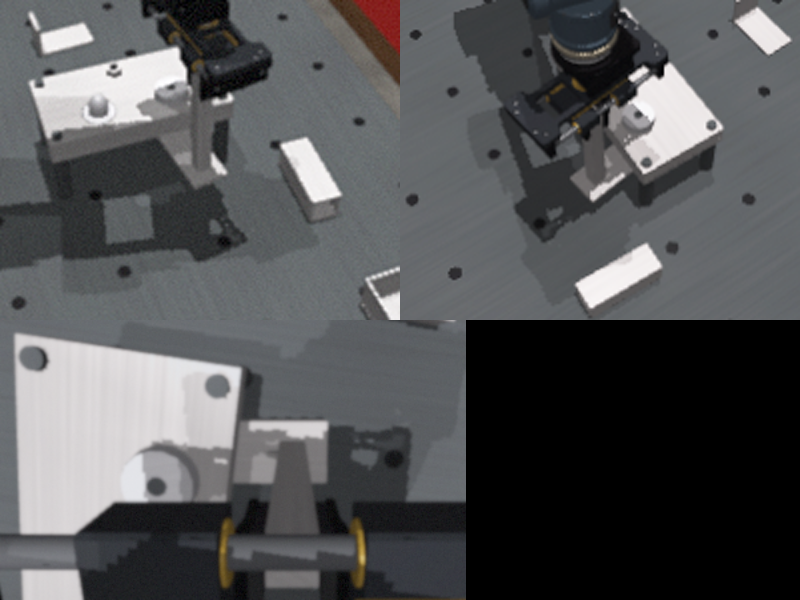

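View pics/k9z.png

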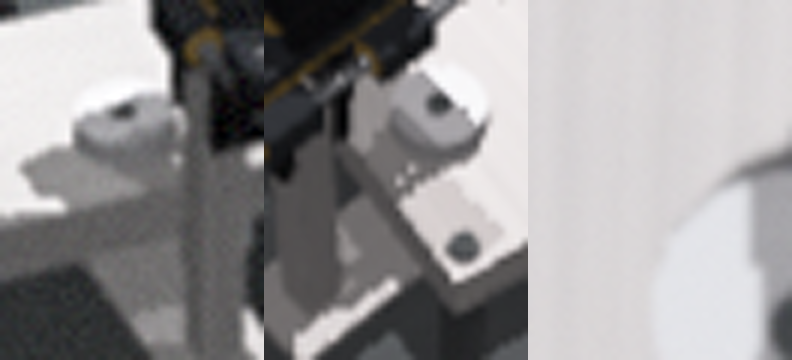

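Run:
```python
from h import *
np.set_printoptions(precision=4,suppress=True)
d=np.load("pics/k9.npz");st=dict(position=d['p'],tcp_rot=d['R'])
f=lambda x,y,s,ox,oy:((x+.5)/s-.5+ox,(y+.5)/s-.5+oy)
r=[ray("side",f(125,110,6,255,205)),ray("scene",f(174,102,6,240,190)),ray("wrist",(177.6,224.2),st)]
print(tri(r[:2]),tri(r))
```

```text
(array([0.6099, 0.0391, 0.1267]), [np.float64(0.00034706597633770965), np.float64(0.00034706597633776684)]) (array([0.6106, 0.0385, 0.1264]), [np.float64(0.0012549603554775047), np.float64(0.0005437017855954578), np.float64(0.0017950772444353356)])
```

arm_command([
  {"claw": 0,"dx": 0,"dy": 0,"dz": 0.3,"twist": 0},
  {"claw": 0,"dx": 0,"dy": 0,"dz": 0.8,"twist": 0},
  {"claw": 0,"dx": 0,"dy": 0,"dz": 1.4,"twist": 0},
  {"claw": 0,"dx": 0,"dy": 0,"dz": 2,"twist": 0},
  {"claw": 0,"dx": 0,"dy": 0,"dz": 2.6,"twist": 0},
  {"claw": 0,"dx": 0,"dy": 0,"dz": 3.2,"twist": 0},
  {"claw": 0,"dx": 0,"dy": 0,"dz": 3.3,"twist": 0},
  {"claw": 0,"dx": 0,"dy": 0,"dz": 3.3,"twist": 0},
])

```text
time_s: 7.98
position: [0.624, -0.0397, 0.148]
tcp_rot: [[0.138, -0.99, -0.003], [-0.99, -0.138, -0.003], [0.003, 0.003, -1.0]]
force: [-0.6, 0.2, -5.1]
opening: 0.229
```

```bash
python3 look.py k10
```

```text
7.9833 [ 0.624  -0.0397  0.148 ] 0.22876692009196875 [-0.6499  0.2357 -5.0776] [-0.0467  0.0501  0.0187] -82.04797323447613
```

View pics/k10.png

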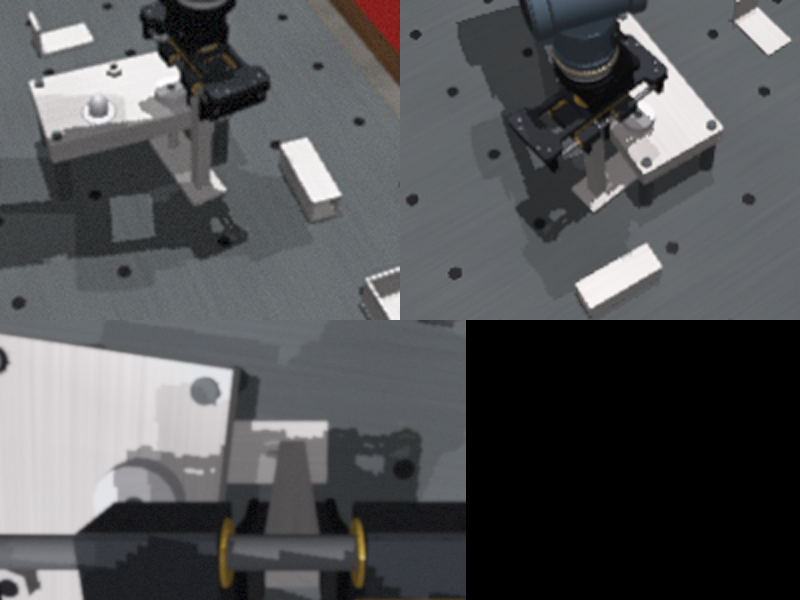

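arm_command([
  {"claw": 0,"dx": 1,"dy": 0,"dz": 0,"twist": 0},
  {"claw": 0,"dx": 3,"dy": 0.2,"dz": 0,"twist": 0},
  {"claw": 0,"dx": 5.5,"dy": 0.5,"dz": 0,"twist": 0},
  {"claw": 0,"dx": 8,"dy": 1,"dz": 0,"twist": 0},
  {"claw": 0,"dx": 10.5,"dy": 2,"dz": 0,"twist": 0},
  {"claw": 0,"dx": 13,"dy": 3,"dz": 0,"twist": 0},
  {"claw": 0,"dx": 15,"dy": 3.5,"dz": 0,"twist": 0},
  {"claw": 0,"dx": 16,"dy": 4,"dz": 0,"twist": 0},
])

```text
time_s: 8.8
position: [0.6079, -0.2082, 0.1506]
tcp_rot: [[0.136, -0.991, 0.002], [-0.991, -0.136, -0.007], [0.007, -0.001, -1.0]]
force: [1.2, -0.5, -5.2]
opening: 0.225
```

arm_command([
  {"claw": 0,"dx": 0,"dy": 0,"dz": 0,"twist": 0},
  {"claw": 0,"dx": 0,"dy": 0,"dz": 0,"twist": 0},
  {"claw": 0,"dx": 0,"dy": 0,"dz": 0,"twist": 0},
])

```text
time_s: 9.05
position: [0.608, -0.2073, 0.1507]
tcp_rot: [[0.136, -0.991, 0.002], [-0.991, -0.136, -0.006], [0.006, -0.002, -1.0]]
force: [-0.6, 0.4, -4.6]
opening: 0.228
```

```bash
python3 look.py k11
```

```text
9.05 [ 0.608  -0.2073  0.1507] 0.2275032023507352 [-0.5859  0.4354 -4.5842] [0.0242 0.123  0.015 ] -82.18853579505037
```

View pics/k11.png

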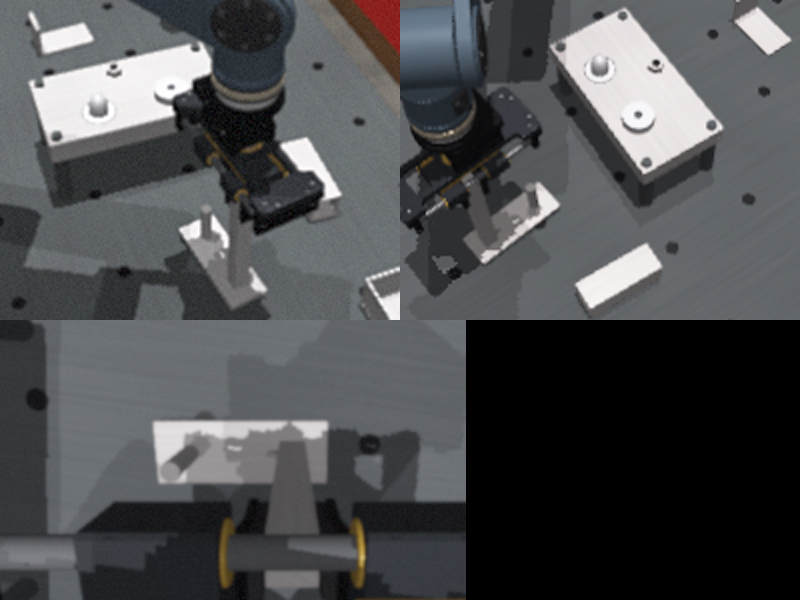

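arm_command([
  {"claw": 0,"dx": 0,"dy": 0,"dz": 0.2,"twist": 0},
  {"claw": 0,"dx": 0,"dy": 0,"dz": 0.4,"twist": 0},
  {"claw": 0,"dx": 0,"dy": 0,"dz": 0.6,"twist": 0},
  {"claw": 0,"dx": 0,"dy": 0,"dz": 0.7,"twist": 0},
  {"claw": 0,"dx": 0,"dy": 0,"dz": 0.75,"twist": 0},
  {"claw": 0,"dx": 0,"dy": 0,"dz": 0.75,"twist": 0},
  {"claw": 0,"dx": 0,"dy": 0,"dz": 0.75,"twist": 0},
])

```text
time_s: 9.78
position: [0.608, -0.2064, 0.1432]
tcp_rot: [[0.137, -0.991, 0.002], [-0.99, -0.137, -0.006], [0.006, -0.001, -1.0]]
force: [-0.9, 0.6, -1.9]
opening: 0.225
```

arm_command([
  {"claw": 0,"dx": 0,"dy": 0,"dz": 0.1,"twist": 0},
  {"claw": 0,"dx": 0,"dy": 0,"dz": 0.1,"twist": 0},
  {"claw": 0,"dx": 0,"dy": 0,"dz": 0.1,"twist": 0},
])

```text
time_s: 10.03
position: [0.6082, -0.2067, 0.1429]
tcp_rot: [[0.137, -0.991, 0.003], [-0.991, -0.137, -0.006], [0.006, -0.002, -1.0]]
force: [-1.4, 0.1, 2.8]
opening: 0.228
```

In contact with the table (net upward force). Open.

arm_command([
  {"claw": 1,"dx": 0,"dy": 0,"dz": 0,"twist": 0},
  {"claw": 1,"dx": 0,"dy": 0,"dz": 0,"twist": 0},
  {"claw": 1,"dx": 0,"dy": 0,"dz": 0,"twist": 0},
  {"claw": 1,"dx": 0,"dy": 0,"dz": 0,"twist": 0},
  {"claw": 1,"dx": 0,"dy": 0,"dz": 0,"twist": 0},
  {"claw": 1,"dx": 0,"dy": 0,"dz": 0,"twist": 0},
  {"claw": 1,"dx": 0,"dy": 0,"dz": 0,"twist": 0},
  {"claw": 1,"dx": 0,"dy": 0,"dz": 0,"twist": 0},
])

```text
time_s: 10.7
position: [0.6083, -0.2067, 0.1429]
tcp_rot: [[0.137, -0.991, 0.003], [-0.991, -0.137, -0.006], [0.007, -0.002, -1.0]]
force: [0.1, 0.1, -0.2]
opening: 0.747
```

```bash
python3 look.py k12
```

```text
10.7 [ 0.6083 -0.2067  0.1429] 0.7465907946350865 [ 0.08    0.1112 -0.1577] [0.0568 0.0925 0.0258] -82.10641350927256
```

View pics/k12.png

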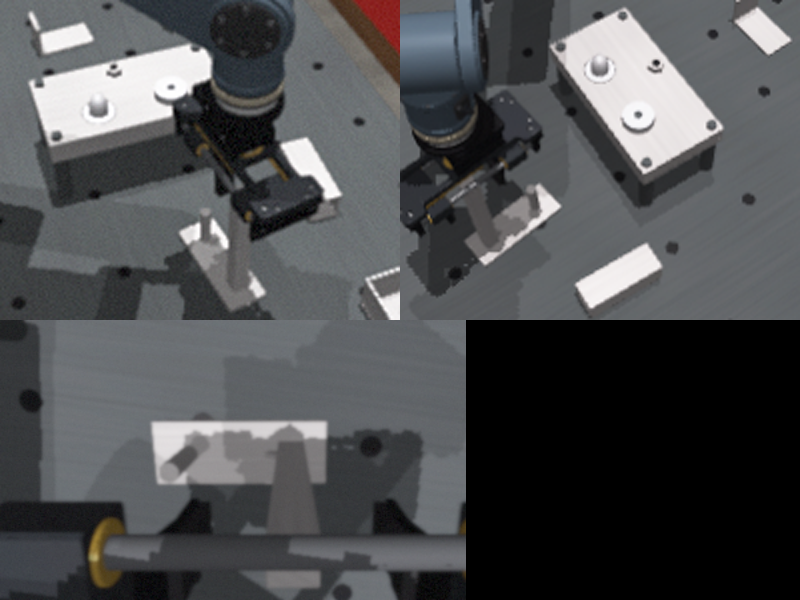

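Hook stands free with the fingers open around the shank. Retreat straight up.

arm_command([
  {"claw": 1,"dx": 0,"dy": 0,"dz": -0.5,"twist": 0},
  {"claw": 1,"dx": 0,"dy": 0,"dz": -2,"twist": 0},
  {"claw": 1,"dx": 0,"dy": 0,"dz": -4,"twist": 0},
  {"claw": 1,"dx": 0,"dy": 0,"dz": -6,"twist": 0},
  {"claw": 1,"dx": 0,"dy": 0,"dz": -8,"twist": 0},
  {"claw": 1,"dx": 0,"dy": 0,"dz": -10,"twist": 0},
  {"claw": 1,"dx": 0,"dy": 0,"dz": -10,"twist": 0},
  {"claw": 1,"dx": 0,"dy": 0,"dz": -10,"twist": 0},
])

```text
time_s: 11.52
position: [0.6087, -0.2064, 0.2445]
tcp_rot: [[0.137, -0.991, 0.006], [-0.99, -0.137, -0.008], [0.009, -0.004, -1.0]]
force: [0.1, -0.3, -0.3]
opening: 0.999
```

arm_command([
  {"claw": 1,"dx": 0,"dy": 0,"dz": 0,"twist": 0},
  {"claw": 1,"dx": 0,"dy": 0,"dz": 0,"twist": 0},
  {"claw": 1,"dx": 0,"dy": 0,"dz": 0,"twist": 0},
])

```text
time_s: 11.77
position: [0.608, -0.2061, 0.2431]
tcp_rot: [[0.137, -0.991, 0.003], [-0.991, -0.137, -0.007], [0.007, -0.002, -1.0]]
force: [-0.2, 0.2, -1.0]
opening: 1.001
```

```bash
python3 look.py k13
python3 - <<'E'
from h import *
d=np.load("pics/k13.npz")
g=lambda I,x,y,w,h:cv2.resize(I[y:y+h,x:x+w,::-1],None,fx=4,fy=4,interpolation=cv2.INTER_CUBIC)
cv2.imwrite("pics/k13z.png",np.hstack([g(d['S'],250,210,100,130),g(d['C'],180,170,100,130)]))
E
```

```text
11.7667 [ 0.608  -0.2061  0.2431] 1.0010928415980458 [-0.2223  0.234  -1.0098] [0.0337 0.0953 0.0015] -82.10871283744113
```

View pics/k13.png

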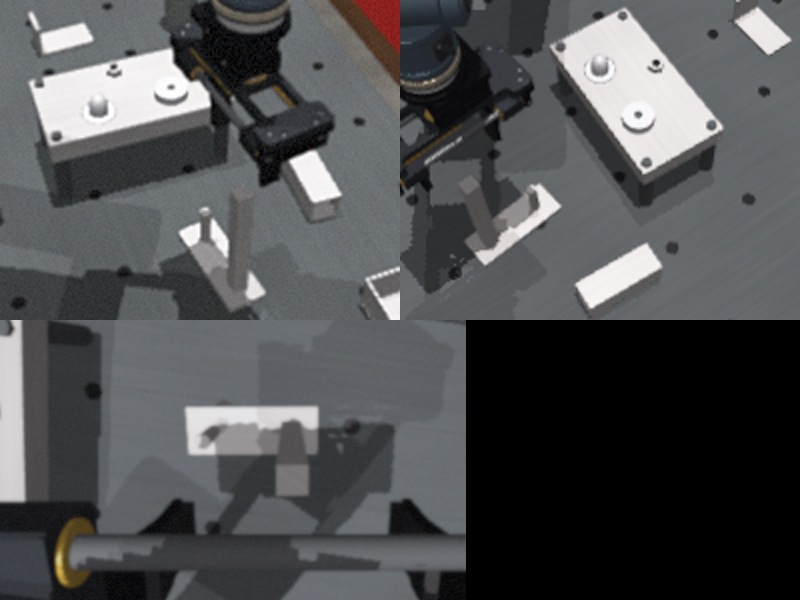

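View pics/k13z.png

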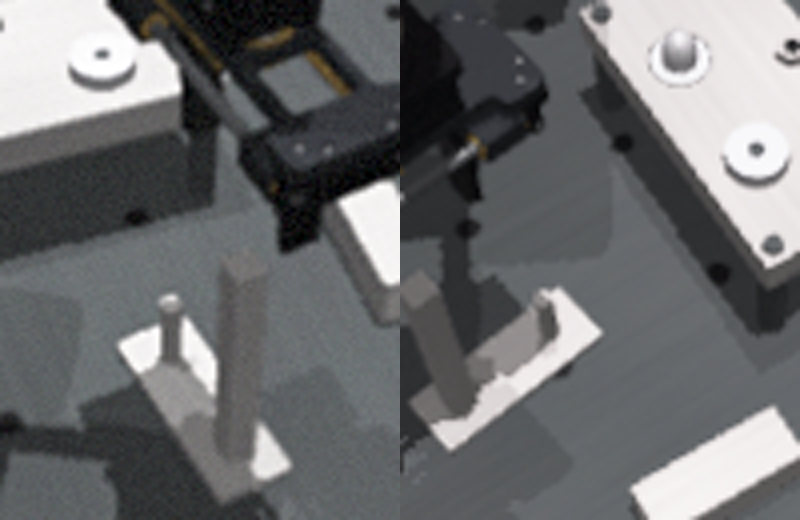

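Run:
```python
from h import *
np.set_printoptions(precision=4,suppress=True)
f=lambda x,y,s,ox,oy:((x+.5)/s-.5+ox,(y+.5)/s-.5+oy)
for a,b in [((102,54),(357,149)),((170,300),(143,296)),((242,263),(22,293))]:
    print(tri([ray("side",f(*a,4,250,210)),ray("scene",f(*b,4,180,170))]))
st=bot.read_state();print(st['time_s'],abs(st['qvel']).max())
```

```text
(array([0.6098, 0.0403, 0.1246]), [np.float64(0.0007313442957790307), np.float64(0.000731344295778934)])
(array([ 0.5952, -0.1259,  0.0638]), [np.float64(0.001103204677917959), np.float64(0.001103204677918107)])
(array([ 0.6079, -0.2039,  0.1764]), [np.float64(0.00229528828778505), np.float64(0.0022952882877849724)])
11.9167 0.24551000513460944
```

Plug top is at z of about 0.125 (12.6 mm proud), the hook pin is at y of about -0.126 (well clear), and the hook is upright. Handing in.

```bash
python3 -c "
from rig import bot
print(bot.hand_in())"
```

```text
the job is handed in; nothing more can be done
None
```

I poked the plug up from below with the hook, slid the hook out from under the plate, and stood it on the table. The job was handed in after about 12 s of the 45 s allowed.

- **Plug:** in the last pictures its top was at about z = 0.125 m, or 12.6 mm proud. While the pin was still under it, the arm's height gave 13 mm and the cameras 14.5 mm. All of these are within the allowed 8 to 20 mm. It looked level in its pocket, but I did not measure its tilt.
- **Hook:** it stands upright with its pin at about y = -0.126 m and its shank at about y = -0.204 m. The plate's edge is near y = 0, so both are well clear of it. In the final two-camera fit the shank top came out at 176 mm instead of 180 mm, with the rays missing each other by 2.3 mm. I put that down to picking the point by eye in shadow.
- **Everything else:** the locator, nut, tube and angle looked unmoved in the last pictures. The spray can, brush and hammer were outside those views, but the arm did not go near them. The gripper was open and about 60 mm above the hook at hand-in.

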